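# Load the spice jar into the condiment caddy and hold the caddy up off its riser

### The job

Set the square glass spice jar down into the empty square pocket of the wooden condiment caddy, letting go only once it stands fully home. Then take the caddy by the grip bar of its handle, lift it straight up off its acrylic riser with the jar and the salt shaker standing in their pockets, and finish while still holding it, level and still, about 10 cm above the riser so that the deck underneath can be wiped: do not put it down or let go. Leave the pan lid, the citrus press and the basting brush where they are.

Things in the scene. Friction and masses are not known exactly. Their poses are not given: they have to be found in the camera images.
- jar: Empty square glass spice jar with a round aluminium screw cap, standing upright on the lower acrylic step (beside the pan lid). Glass body 45 x 45 mm, 68 mm high, side faces along its x and y axes; above it a round neck and a 40 mm cap, total height 90 mm. About 150 g. Origin: centre of its underside; z up along the jar.
- caddy: Loose beech condiment caddy on the taller riser: block 84 (x) by 206 (y) by 28 mm high, 16 mm deep pockets in its top: square towards +y, round towards -y. In the middle a handle: two 6 mm steel rods at x = +-25 mm under a level grip bar. Height 147 mm, 420 g, balanced under the handle. Seated jar and shaker tops: 102 and 96 mm above its underside. Origin: centre of the underside.
- handle (a point): Centre of the caddy's grip bar, 135 mm above the caddy's underside. The bar is 70 mm long along the caddy's x, 16 mm thick along the caddy's y, 24 mm high. Same axes as the caddy.
- square_pocket (a point): Centre of the floor of the caddy's square pocket, 66 mm from the handle's middle plane towards the caddy's +y and 12 mm above the caddy's underside. The pocket is 49 x 49 mm, sides along the caddy's x and y, 16 mm deep, with a 2 mm chamfer at the mouth. Same axes as the caddy.
- round_pocket (a point): Centre of the floor of the caddy's round pocket (48 mm diameter, 16 mm deep), 66 mm towards the caddy's -y, 12 mm above its underside. The shaker already stands in it.
- shaker: Stainless salt shaker, round, 44 mm diameter, 84 mm high with a domed pierced top, already standing loose in the caddy's round pocket; 80 to 190 g depending on how full it is. Origin: centre of its underside.
- riser: Fixed clear acrylic riser that carries the caddy: deck 160 mm (x) by 260 mm (y), deck top 70 mm above the counter, 6 mm thick, on two side legs. Origin: under its centre, at counter level.
- step: Fixed clear acrylic step that carries the jar and the pan lid: deck 160 mm (x) by 300 mm (y), deck top 50 mm above the counter. It stands to the left or right of the riser. Origin: under its centre, at counter level.
- lid: Small aluminium pan lid, 124 mm diameter, 40 mm high with its black knob, lying on the step beside the jar. Leave alone. Origin: centre of its underside.
- press: Yellow plastic hand citrus press lying closed on the long clear acrylic tier (deck 100 mm high) behind the riser and the step, handles towards its -x, 230 mm long, 45 mm high. Leave alone. Origin: underside of its bowl.
- brush: Orange silicone basting brush lying on the long clear acrylic tier (deck 100 mm high) behind the riser and the step, 230 mm long, 16 mm high, bristles towards its +x. Leave alone. Origin: underside, near mid-length.
Not all that is in view belongs to the job. Leave any yellow look-alike of the jar alone. There is more than one size of the caddy; the job needs the smaller.

How it is judged:
By the outcome, as a careful person would: the job done as asked, in the order asked, and still so for the second after the job is handed in, while the arm keeps its last pose, push and grip.
It also fails if it takes over 61 s, if anything falls off the work surface, if the arm or the gripper's body presses on something with over 40 N, if the wrist force passes 120 N, or if a joint passes its speed limit or range.

### The arm

A 6-joint arm with a two-finger parallel gripper is mounted at the origin on the work surface. World frame = base frame: x ahead of the robot, y to its left, z up, the work surface at z = 0. Lengths are in m, angles in rad, forces in N, time in s.
With the tool pointing down it reaches from about 0.375 to 0.925 m from the base axis. Payload 5.7 kg.
Tool frame: the origin (TCP) lies midway between the tips of the shut fingers; the grasp point (between the pads) lies 19 mm behind it; z points along the fingers, y is the line along which they close (so a half turn about z gives the same grasp; the last joint's range is limited). The gripper opens to 85 mm and grips with 20 to 120 N. Pads are 22 mm wide; open, the fingers measure 114 mm over their backs; the gripper's body (76 mm by 85 mm) begins 54 mm behind the grasp point. The pads swing forward as they close: fully open they stand 13 mm farther back than shut.
Start: joints at [-1.297, 0.359, 1.51, -0, 1.272, -0.115], TCP at [0.227, -0.555, 0.209] pointing down, gripper open.
Joint ranges: [-2.97, 2.97], [-1.01, 2.36], [0.21, 2.38], [-0.96, 4.11], [0.2, 2.71], [-2.98, 2.98]. Speed limits (rad/s): [2.39, 2.39, 3.14, 3.14, 3.14, 3.14].

### API

Orientations are given as a 3x3 rotation matrix whose columns are the frame's x, y, z axes.
In Python, from station import ctrl, vision, spotter gives the robot as it stands.
- The arm moves only by the tool move_arm, never from a script. Its argument "plan" is a list that holds one entry, the list of rows, each a list of 5 numbers: the opening, from 0 (shut) to 1 (fully open), then the shift along the tool's x, y, z in mm, then the turn about the tool's z in rad. In form: [[[fingers, dx, dy, dz, twist], ...]]. A call has 1 to 5 rows; each row shifts and turns the commanded pose from where the row before left it, along the tool's axes as they then stand; what a row does not reach is not made up. A row lasts 1/12 s, in which the tool goes at most 41.7 mm and 7.16 degrees, less where a joint would pass 70% of its speed; a pose out of reach is approached as far as the arm can. A call is refused whole if a number of a shift passes 41.7 or a number of a turn 0.125, either way. A call with a gripper value outside its range is refused whole. The fingers move at their own pace and stop on an object; "squeeze" is the grip in N (left out, the last holds). Time passes only in rows, so rows that do not move let the fingers close. It gives the time, the measured TCP pose, the force, the opening and the grip force at its end, in the units of the state.
- ctrl.get_obs(): the state, without advancing time (a new reading comes with each control period).
- vision.snapshot(name): name is "scene" or "top" or "wrist"; returns the picture (384x512x3 uint8, red, green, blue); there is no depth.
- vision.calibration(name): a dict with "vfov" (degrees; the focal length in pixels is half the picture's height over the tangent of half this angle, whatever the lens; pixels are square), "cx", "cy" (the principal point, pixels), "world_to_cam" (4x4, takes a point from world to camera coordinates); the wrist camera has in their place "tool_from_camera" (4x4, takes a point from camera to tool coordinates, whose origin is the TCP and whose axes are the flange's). Camera axes: x right, y down, z forward; pixel columns grow to the right and rows downward; lengths in m; the calibration is good to about 2 mm. A picture is of the moment at which its call begins: read the wrist's pose just before it. calibration takes no time and is no camera call.
- ctrl.close_job(): hands the job in; it is judged then, once.
Trained networks look in the newest picture that a camera, given by its name, has taken for a name from the list of things; names that differ only in an ending like _2 or _b are one class to them, and where a whole thing is asked for, a point or a joint stands for the part that bears it (a point fixed in the world has none). Each returns a list of dicts, best first, with "confidence" (0 to 1); they miss things now and then, are a little off and sometimes report something else, mostly with a low value. They report only what shows in the picture. A call takes as long as a camera call. They do not tell look-alikes from the thing itself.
- spotter.cut_out(camera, label): "region" (384x512 bool, what is visible of it) and "rect" ([left, top, width, height] in pixels, round what is visible of it).
The state is a dict: "time": time; "joint_pos": joint angles; "joint_vel": joint speeds; "effort": joint torques, N m; "ee_pos": TCP position; "tcp_rot": TCP orientation; "force": force on the tool from outside, world axes, zero at the start; "torque": the same for the moment, N m; "finger_gap": opening from 0.0 (shut) to 1.0 (fully open); "grip_force": force on a finger pad.
Only numpy, scipy, OpenCV 4.12 (cv2) and the standard library are available. Lean on these libraries where they do the work, as an engineer would, in place of code of your own. Each camera call takes 0.05 s, during which the arm holds its last target. There are 200 camera calls.

## Working session

There is one attempt and no reset: what is moved stays moved. The work goes in short steps, Python scripts to look and compute and a tool call to move; the robot and the scene stay as the last step left them, time stands still between calls to the robot, and variables do not carry over. Pictures are saved under pics/ and viewed, at most 10 in all, crops included, and the job is handed in when it is done.

Besides the shell and the picture viewer there is one more tool, called after "Request:" by a JSON object that holds its "api" and its "payload". move_arm: Moves the arm, as the interface text tells. Its arguments: {"type":"object","properties":{"plan":{"type":"array","items":{"type":"array","items":{"type":"array","items":{"type":"number"}}}},"squeeze":{"type":"number"}},"required":["plan"]}

```bash
mkdir -p pics; ls; python3 - <<'E'
from station import ctrl,vision,spotter
import cv2,numpy as np
o=ctrl.get_obs();print(o['time'],o['ee_pos'],o['tcp_rot'],o['finger_gap'])
ims=[]
for n in ("scene","top"):
    im=vision.snapshot(n);cv2.imwrite(f"pics/{n}0.png",im[:,:,::-1]);ims.append(im)
    c=vision.calibration(n);print(n,c)
    for l in("jar","caddy","shaker","riser","step","lid"):
        for d in spotter.cut_out(n,l):
            r=d['region'];ys,xs=np.nonzero(r);print(l,round(d['confidence'],2),d['rect'],xs.mean().round(1),ys.mean().round(1))
print(vision.calibration("wrist"))
cv2.imwrite("pics/a.png",np.vstack([ims[0][:,:,::-1],ims[1][:,:,::-1]])[:, :] if 0 else cv2.resize(np.hstack(ims)[:,:,::-1],(800,300)))
E
```

```text
pics
0.0 [ 0.22723136 -0.5544974   0.20784842] [[ 9.25381563e-01  3.79036550e-01 -5.07071025e-04]
 [ 3.79036828e-01 -9.25379827e-01  1.80506429e-03]
 [ 2.14952044e-04 -1.86257181e-03 -9.99998242e-01]] 0.9953629857492874
scene {'vfov': 48.210154683393895, 'cx': 260.8866987453309, 'cy': 182.07163183086763, 'world_to_cam': array([[-3.91980708e-01,  9.19973007e-01, -8.89001212e-04,
         2.59505758e-01],
       [ 6.30729816e-01,  2.68036681e-01, -7.28241880e-01,
        -1.77579866e-01],
       [-6.69724588e-01, -2.86017487e-01, -6.85319614e-01,
         1.79678273e+00],
       [ 0.00000000e+00,  0.00000000e+00,  0.00000000e+00,
         1.00000000e+00]])}
jar 0.69 [162.9, 159.6, 19.4, 29.0] 172.8 173.6
jar 0.55 [196.6, 171.0, 12.2, 23.4] 205.2 184.2
caddy 0.98 [360.2, 139.0, 58.9, 81.4] 390.9 181.6
caddy 0.57 [295.8, 177.4, 69.5, 65.8] 334.0 214.5
shaker 0.72 [296.0, 179.4, 71.2, 57.2] 334.2 215.7
shaker 0.53 [304.7, 188.0, 16.2, 22.1] 312.9 200.3
riser 0.83 [278.0, 195.6, 95.0, 70.6] 322.4 230.7
step 0.67 [297.4, 178.2, 69.6, 60.8] 334.4 215.5
step 0.66 [172.8, 178.1, 103.0, 63.3] 2
[... 634 characters left out ...]
186.3 182.2
shaker 0.73 [201.5, 179.3, 15.8, 14.5] 208.5 186.2
shaker 0.34 [154.6, 164.8, 69.7, 37.3] 185.3 182.0
riser 0.8 [151.4, 153.7, 83.9, 47.6] 194.1 173.1
step 0.61 [253.5, 148.9, 96.4, 52.1] 309.0 172.0
lid 0.87 [257.8, 157.6, 42.1, 39.8] 280.5 175.4
{'vfov': 68.42853821860717, 'cx': 244.0396060812162, 'cy': 187.97898502334814, 'tool_from_camera': array([[-2.04677360e-04, -9.54987248e-01, -2.96646784e-01,
         7.54907950e-02],
       [ 9.99999897e-01, -7.54487638e-05, -4.47079619e-04,
         6.41040915e-04],
       [ 4.04573701e-04, -2.96646845e-01,  9.54987165e-01,
        -1.64683641e-01],
       [ 0.00000000e+00,  0.00000000e+00,  0.00000000e+00,
         1.00000000e+00]])}
```

View pics/scene0.png

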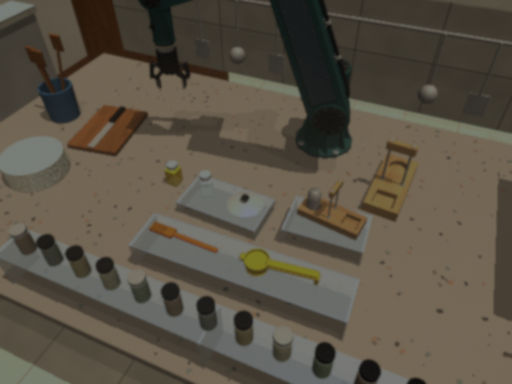

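View pics/top0.png

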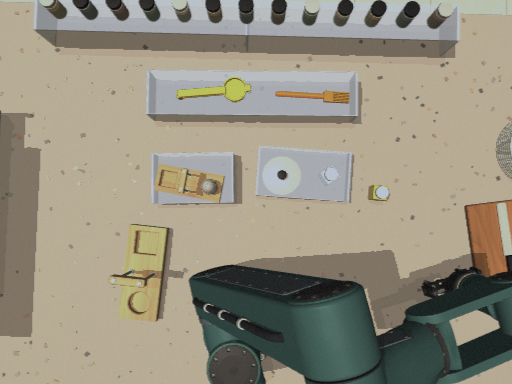

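The scene picture shows the clear jar on the step at (205,180), the yellow look-alike on the counter at (173,173), the small caddy on the riser at (334,212) and the large one on the counter at (391,180). In the top picture these are at (330,174), (379,192), (190,183) and (145,272). I choose the clear jar on the step and the small caddy on the riser, which already holds the shaker.

```bash
cat > h.py <<'E'
from station import ctrl,vision,spotter
import cv2,numpy as np
def cam(n,o=None):
    c=vision.calibration(n);f=192/np.tan(np.radians(c['vfov'])/2)
    K=np.array([[f,0,c['cx']],[0,f,c['cy']],[0,0,1]])
    if n=='wrist':
        T=np.eye(4);T[:3,:3]=o['tcp_rot'];T[:3,3]=o['ee_pos']
        W=np.linalg.inv(T@c['tool_from_camera'])
    else: W=c['world_to_cam']
    return K,W
def ray(C,p):
    K,W=C;R=W[:3,:3];d=R.T@np.linalg.inv(K)@[p[0],p[1],1];return -R.T@W[:3,3],d/np.linalg.norm(d)
def plane(C,p,z):
    o,d=ray(C,p);return o+d*(z-o[2])/d[2]
def tri(*cp):
    A=np.zeros((3,3));b=np.zeros(3)
    for C,p in cp:
        o,d=ray(C,p);M=np.eye(3)-np.outer(d,d);A+=M;b+=M@o
    return np.linalg.solve(A,b)
def proj(C,X):
    K,W=C;q=(W[:3,:3]@np.asarray(X,float).T).T+W[:3,3];q=q@K.T;return q[...,:2]/q[...,2:]
E
python3 - <<'E'
from h import *
np.set_printoptions(precision=4,suppress=True)
t=cam('top');s=cam('scene')
print('jar cap',plane(t,(331,173.5),.14),tri((t,(331,173.5)),(s,(205,175))))
print('lid knob',tri((t,(282.5,175)),(s,(244,198))))
print('shaker top',tri((t,(209,186)),(s,(314,190))))
for n,C,a,r in(('top',t,(150,140),(210,70)),('scene',s,(180,130),(200,130))):
    pass
im=cv2.imread('pics/top0.png')[145:210,145:235];a=cv2.resize(im,None,fx=6,fy=6,interpolation=2)
im=cv2.imread('pics/top0.png')[145:210,315:395];b=cv2.resize(im,None,fx=3,fy=3,interpolation=2)
b=cv2.copyMakeBorder(b,0,a.shape[0]-b.shape[0],0,0,0)
cv2.imwrite('pics/c1.png',np.hstack([a,b]));print(a.shape,b.shape)
E
```

```text
jar cap [ 0.5118 -0.2667  0.14  ] [ 0.5122 -0.2676  0.1339]
lid knob [ 0.5086 -0.1259  0.0769]
shaker top [0.4635 0.0965 0.1589]
(390, 540, 3) (390, 240, 3)
```

View pics/c1.png

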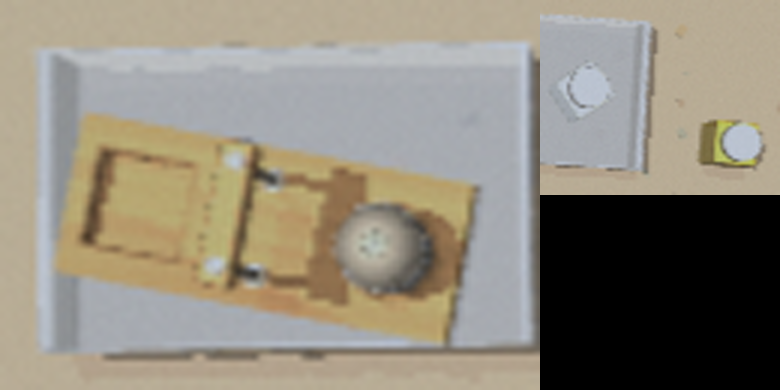

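The crop confirms the choice. The clear jar at top (329,174) is turned roughly 40° on the step. The yellow one stands off it. The small caddy's square pocket faces image left, which is world +y. I move the wrist camera over the jar.

Request:
{"api": "move_arm", "payload": {"plan": [[[1,37,-16,-5,0],[1,37,-16,-5,0],[1,37,-16,-5,0],[1,37,-16,-5,0],[1,37,-16,-5,0]]]}}

```text
time: 1.12
ee_pos: [0.3692, -0.4097, 0.234]
tcp_rot: [[0.926, 0.378, 0.0], [0.378, -0.926, -0.0], [0.0, 0.0, -1.0]]
force: [0.8, -0.3, -0.0]
finger_gap: 1.001
grip_force: 0.0
```

Request:
{"api": "move_arm", "payload": {"plan": [[[1,37,-16,-3,0],[1,37,-16,-3,0],[1,37,-16,0,0],[1,37,-16,0,0],[1,37,-16,0,0]]]}}

```text
time: 1.53
ee_pos: [0.5104, -0.2652, 0.24]
tcp_rot: [[0.925, 0.379, 0.001], [0.379, -0.925, -0.0], [0.0, 0.001, -1.0]]
force: [0.4, -0.9, 0.2]
finger_gap: 1.002
grip_force: 0.0
```

Request:
{"api": "move_arm", "payload": {"plan": [[[1,0,0,0,0],[1,0,0,0,0]]]}}

```text
time: 1.7
ee_pos: [0.5104, -0.2652, 0.2396]
tcp_rot: [[0.924, 0.383, 0.0], [0.383, -0.924, 0.0], [0.0, -0.0, -1.0]]
force: [0.3, 0.5, 0.2]
finger_gap: 0.999
grip_force: 0.0
```

```bash
python3 - <<'E'
from h import *
np.set_printoptions(precision=4,suppress=True)
o=ctrl.get_obs();im=vision.snapshot('wrist');cv2.imwrite('pics/w1.png',im[:,:,::-1])
print(o['time'],o['ee_pos'],o['tcp_rot'],o['joint_pos'],np.abs(o['joint_vel']).max())
C=cam('wrist',o)
for d in spotter.cut_out('wrist','jar'):
    ys,xs=np.nonzero(d['region']);print(d['confidence'],d['rect'],xs.mean(),ys.mean(),cv2.minAreaRect(np.c_[xs,ys].astype(np.float32)))
t=cam('top')
c=np.array([[85,115],[55,270],[447,343],[475,187]])/6+145-.4
P=np.array([plane(t,p,.098) for p in c]);print(P,P.mean(0),np.linalg.norm(P-np.roll(P,1,0),axis=1))
print(np.degrees(np.arctan2(*( (P[0]+P[1]-P[2]-P[3])[:2]))))
E
```

```text
1.7 [ 0.5104 -0.2652  0.2396] [[ 0.9238  0.3829  0.    ]
 [ 0.3829 -0.9238  0.    ]
 [ 0.     -0.     -1.    ]] [-0.5992  0.2967  1.5241  0.      1.3209  0.5786] 0.05453281664234332
0.68 [315.9, 209.4, 55.0, 48.5] 344.21981200289224 230.31670281995662 ((346.800048828125, 234.4000244140625), (60.821044921875, 35.7770881652832), 26.56505012512207)
0.64 [224.0, 142.7, 47.3, 57.1] 247.5496402877698 170.52901678657074 ((247.67684936523438, 171.77798461914062), (53.942569732666016, 42.728546142578125), 77.19573211669922)
[[0.5314 0.2606 0.098 ]
 [0.4509 0.2731 0.098 ]
 [0.4186 0.0699 0.098 ]
 [0.4995 0.0579 0.098 ]] [0.4751 0.1654 0.098 ] [0.2051 0.0815 0.2057 0.0817]
8.987164293261811
```

View pics/w1.png

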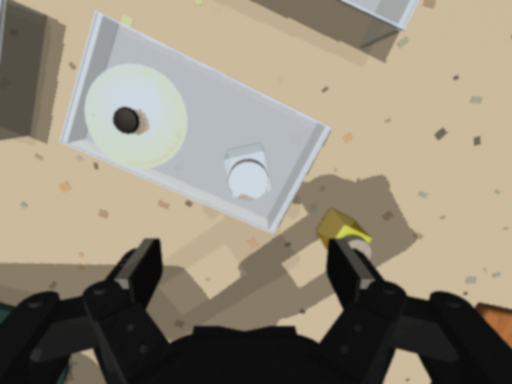

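The wrist picture shows the clear jar, with its cap at (248,180) and its shoulder edge from (226,154) to (263,144). The yellow look-alike is at (345,230) and must be avoided. Next I fit the jar's pose.

```bash
cat >> h.py <<'E'
from scipy.optimize import minimize
def jarpts(x,y,yaw,z0):
    c,s=np.cos(yaw),np.sin(yaw);h=.0225
    P=[(a*h,b*h,z) for a in(-1,1) for b in(-1,1) for z in(0,.068)]+[(.02*np.cos(t),.02*np.sin(t),z) for t in np.linspace(0,6.28,24) for z in(.072,.09)]
    P=np.array(P);return np.c_[x+c*P[:,0]-s*P[:,1],y+s*P[:,0]+c*P[:,1],z0+P[:,2]]
def iou(C,P,m,k=4):
    a=np.zeros((384*k,512*k),np.uint8);h=cv2.convexHull(((proj(C,P)+.5)*k).astype(np.int32));cv2.fillConvexPoly(a,h,1)
    a=a>0;M=cv2.resize(m.astype(np.uint8),None,fx=k,fy=k,interpolation=0)>0
    return (a&M).sum()/(a|M).sum()
E
python3 - <<'E'
from h import *
np.set_printoptions(precision=4,suppress=True)
o=ctrl.get_obs();vision.snapshot('wrist');C=cam('wrist',o)
m=spotter.cut_out('wrist','jar');m=min(m,key=lambda d:abs(d['rect'][0]-224));print(m['rect'])
im=cv2.imread('pics/w1.png')
res=[]
for yd in range(0,90,10):
    f=lambda p:-iou(C,jarpts(p[0]/1e3,p[1]/1e3,p[2]/57.3,.05),m['region'])
    r=minimize(f,[512,-267,yd],method='Nelder-Mead',options=dict(initial_simplex=[[512,-267,yd],[518,-267,yd],[512,-261,yd],[512,-267,yd+8]],maxiter=80));res.append((r.fun,*r.x))
res.sort();print(np.array(res))
print(tri((cam('top'),(331,173.5)),(C,(248.5,179))), plane(C,(248.5,179),.14), plane(cam('top'),(331,173.5),.14))
# edge dir of the glass shoulder at z .118
a,b=plane(C,(226,154),.118),plane(C,(263,144),.118);print('edge yaw',np.degrees(np.arctan2(b[1]-a[1],b[0]-a[0]))%90,np.linalg.norm(a-b))
x,y,yw=res[0][1:]
big=cv2.resize(im[130:220,190:320],None,fx=5,fy=5,interpolation=2)
P=jarpts(x/1e3,y/1e3,yw/57.3,.05);q=((proj(C,P)-[190,130]+.5)*5).astype(int)
b2=big.copy()
for u in q: cv2.circle(b2,tuple(int(v) for v in u),3,(0,0,255),-1)
cv2.imwrite('pics/j1.png',cv2.resize(np.hstack([big,b2]),None,fx=.6,fy=.6))
E
```

```text
[220.8, 139.3, 50.3, 58.0]
[[  -0.9513  513.4742 -269.2087   35.4082]
 [  -0.9513  513.4946 -269.2112   35.477 ]
 [  -0.9512  513.7098 -269.1214   35.9344]
 [  -0.9504  513.7217 -269.0139   35.7302]
 [  -0.9503  513.661  -269.1004   36.0067]
 [  -0.9498  513.4435 -269.2345   36.2626]
 [  -0.9496  513.6728 -269.2737   35.7653]
 [  -0.9495  513.6958 -268.9161   36.0258]
 [  -0.9474  513.2238 -269.4484  124.6787]]
[ 0.512  -0.2694  0.1353] [ 0.5128 -0.2708  0.14  ] [ 0.5118 -0.2667  0.14  ]
edge yaw 37.485813142463094 0.03902131640159529
```

View pics/j1.png

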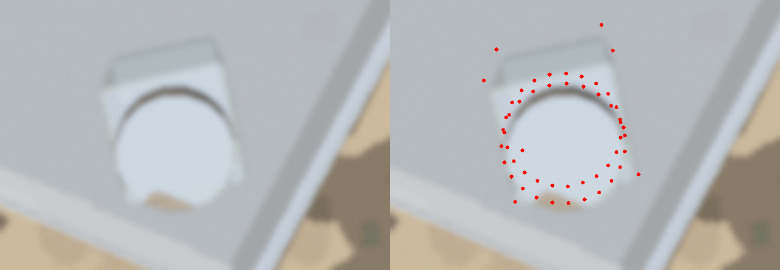

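The overlay shows the mask fit biased a couple of pixels up. I read the shoulder corners directly: about (224,159), (264,152), (271,190) and (233,198).

```bash
python3 - <<'E'
from h import *
np.set_printoptions(precision=4,suppress=True)
o=ctrl.get_obs();C=cam('wrist',o)
Q=np.array([(224.3,159.3),(264.3,151.7),(271,190),(232.7,197.7)])-.4
for z in(.110,.118):
    P=np.array([plane(C,p,z) for p in Q]);E=np.roll(P,-1,0)-P
    print(z,P.mean(0),np.linalg.norm(E,axis=1),np.degrees(np.arctan2(E[:,1],E[:,0]))%90)
B=np.array([plane(C,p,.05) for p in [(224.6,148.6),(260.3,142.3)]]);print(B,np.linalg.norm(B[0]-B[1]),np.degrees(np.arctan2(*(B[1]-B[0])[[1,0]]))%90)
print('cap',plane(C,(189.6+176/3,129.6+147/3),.14))
R=o['tcp_rot'];print('tool y yaw',np.degrees(np.arctan2(R[1,1],R[0,1])))
E
```

```text
0.11 [ 0.5089 -0.2724  0.11  ] [0.0429 0.0429 0.0429 0.0438] [33.0514 33.1933 34.1651 33.1762]
0.118 [ 0.5108 -0.2715  0.118 ] [0.0417 0.0418 0.0418 0.0426] [33.0514 33.1933 34.1651 33.1762]
[[ 0.5151 -0.2392  0.05  ]
 [ 0.5394 -0.2777  0.05  ]] 0.04551873719439751 32.18977181542124
cap [ 0.5126 -0.2712  0.14  ]
tool y yaw -67.8117540445761
```

Request:
{"api": "move_arm", "payload": {"plan": [[[1,-2,5.5,0,-0.094],[1,0,0,30,-0.094],[1,0,0,40,0],[1,0,0,40,0],[1,0,0,30,0]]], "squeeze": 35}}

```text
time: 2.32
ee_pos: [0.5073, -0.2736, 0.0974]
tcp_rot: [[0.84, 0.543, -0.002], [0.543, -0.84, 0.001], [-0.001, -0.001, -1.0]]
force: [-0.1, -0.0, -0.7]
finger_gap: 1.0
grip_force: 0.0
```

Request:
{"api": "move_arm", "payload": {"plan": [[[1,0,0,15,0],[1,0,0,7,0],[1,0,0,0,0],[0.8,0,0,0,0],[0.6,0,0,0,0]]]}}

```text
time: 2.73
ee_pos: [0.5103, -0.274, 0.0793]
tcp_rot: [[0.839, 0.545, 0.002], [0.545, -0.839, -0.002], [0.001, 0.003, -1.0]]
force: [0.0, 0.0, 0.6]
finger_gap: 0.753
grip_force: 0.0
```

Request:
{"api": "move_arm", "payload": {"plan": [[[0.4,0,0,0,0],[0.3,0,0,0,0],[0.3,0,0,0,0],[0.3,0,0,0,0]]]}}

```text
time: 3.07
ee_pos: [0.5102, -0.2734, 0.0795]
tcp_rot: [[0.838, 0.546, 0.002], [0.546, -0.838, -0.002], [0.001, 0.003, -1.0]]
force: [-0.9, 0.7, 5.3]
finger_gap: 0.521
grip_force: 34.7
```

Request:
{"api": "move_arm", "payload": {"plan": [[[0.3,0,0,-20,0],[0.3,0,0,-40,0],[0.3,0,0,-40,0],[0.3,0,0,-40,0],[0.3,0,0,-40,0]]]}}

```text
time: 3.48
ee_pos: [0.5092, -0.2724, 0.2604]
tcp_rot: [[0.838, 0.546, 0.001], [0.546, -0.838, -0.001], [0.0, 0.001, -1.0]]
force: [0.9, -0.1, -1.3]
finger_gap: 0.521
grip_force: 36.5
```

Request:
{"api": "move_arm", "payload": {"plan": [[[0.3,0,0,-20,0],[0.3,10,-19,0,0],[0.3,17,-32,0,0],[0.3,17,-32,0,0],[0.3,17,-32,0,0]]]}}

```text
time: 3.9
ee_pos: [0.4975, -0.1419, 0.2787]
tcp_rot: [[0.839, 0.544, 0.002], [0.544, -0.839, -0.0], [0.001, 0.001, -1.0]]
force: [0.7, -0.5, -0.8]
finger_gap: 0.523
grip_force: 36.5
```

Request:
{"api": "move_arm", "payload": {"plan": [[[0.3,17,-32,0,0],[0.3,17,-32,0,0],[0.3,17,-32,0,0],[0.3,17,-32,0,0],[0.3,17,-32,0,0]]]}}

```text
time: 4.32
ee_pos: [0.4813, 0.0391, 0.2786]
tcp_rot: [[0.838, 0.545, 0.002], [0.545, -0.838, -0.0], [0.001, 0.001, -1.0]]
force: [0.5, -0.1, -1.7]
finger_gap: 0.523
grip_force: 36.5
```

Request:
{"api": "move_arm", "payload": {"plan": [[[0.3,17,-32,0,0],[0.3,17,-32,0,0],[0.3,14,-30,0,0],[0.3,0,0,0,-0.12],[0.3,0,0,0,-0.12]]]}}

```text
time: 4.73
ee_pos: [0.4702, 0.1446, 0.2785]
tcp_rot: [[0.678, 0.735, 0.001], [0.735, -0.678, 0.001], [0.001, 0.001, -1.0]]
force: [0.5, -0.1, -0.7]
finger_gap: 0.52
grip_force: 36.5
```

Request:
{"api": "move_arm", "payload": {"plan": [[[0.3,0,0,0,-0.12],[0.3,0,0,0,-0.12],[0.3,0,0,0,-0.12],[0.3,0,0,0,-0.12],[0.3,0,0,0,-0.12]]]}}

```text
time: 5.15
ee_pos: [0.4707, 0.1425, 0.2785]
tcp_rot: [[0.147, 0.989, 0.001], [0.989, -0.147, 0.0], [0.0, 0.001, -1.0]]
force: [0.9, 0.5, -1.3]
finger_gap: 0.521
grip_force: 36.5
```

Request:
{"api": "move_arm", "payload": {"plan": [[[0.3,0,0,0,0],[0.3,0,0,0,0],[0.3,0,0,0,0]]]}}

```text
time: 5.4
ee_pos: [0.4708, 0.1424, 0.2781]
tcp_rot: [[0.157, 0.988, 0.001], [0.988, -0.157, 0.0], [0.0, 0.001, -1.0]]
force: [-0.6, -1.0, -2.1]
finger_gap: 0.523
grip_force: 36.5
```

```bash
python3 - <<'E'
from h import *
np.set_printoptions(precision=4,suppress=True)
o=ctrl.get_obs();im=vision.snapshot('wrist');cv2.imwrite('pics/w2.png',cv2.resize(im[:,:,::-1],(800,600),interpolation=2))
print(o['time'],o['ee_pos'],o['tcp_rot'],o['joint_pos'],o['grip_force'],o['finger_gap'])
E
```

```text
5.4 [0.4708 0.1424 0.2781] [[ 0.1567  0.9876  0.0007]
 [ 0.9876 -0.1567  0.0002]
 [ 0.0003  0.0006 -1.    ]] [0.1531 0.1397 1.6364 0.0001 1.3648 0.3105] 36.495949198106246 0.5231177380267026
```

View pics/w2.png

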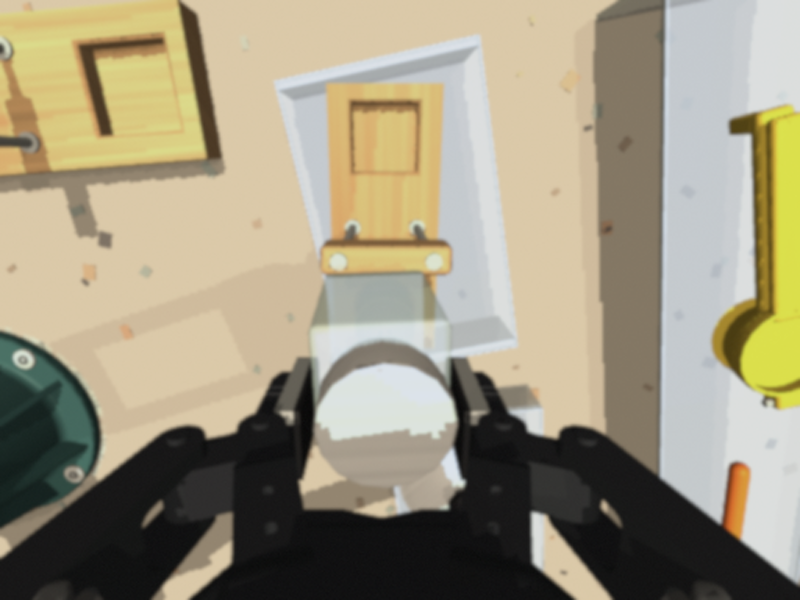

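The wrist picture (800x600 scale) shows the caddy square with the tool. The pocket mouth spans about (350..419, 100..173), the bar screws are at (338,262) and (435,262), and the held jar's shoulder edge runs (312,325) to (449,322). Next I work out the offset.

```bash
python3 - <<'E'
from h import *
np.set_printoptions(precision=4,suppress=True)
o=ctrl.get_obs();C=cam('wrist',o);t=cam('top');R=o['tcp_rot'];p0=o['ee_pos']
s=lambda p:np.array(p)/1.5625-.3
T=lambda X:(np.asarray(X)-p0)@R
u=lambda a:np.array(a)/6+145-.4
print('screws',[tri((C,s(a)),(t,u(b))) for a,b in(((435,262),(233,160)),((338,262),(214,266)))])
print('far block corners',[tri((C,s(a)),(t,u(b))) for a,b in(((443,85),(85,115)),((328,85),(55,270)))])
M=np.array([plane(C,s(a),.098) for a in((350,100),(419,100),(419,173),(351,173))])
print('mouth tool',T(M),T(M).mean(0),M.mean(0))
B=np.array([plane(C,s(a),.098) for a in((328,85),(443,85),(442,230),(328,230))]);print('block tool',T(B))
print('bar top tool',T([plane(C,s(a),.217) for a in((338,262),(435,262))]))
I=dict(tcp_rot=np.eye(3),ee_pos=np.zeros(3));D=cam('wrist',I)
print('jar base',[plane(D,s(a),.0293) for a in((326,275),(434,275))])
print('jar shoulder',[plane(D,s(a),-.0387) for a in((312,325),(449,322))],'cap',plane(D,s((385,413)),-.0607))
E
```

```text
screws [array([0.5008, 0.1621, 0.2235]), array([0.4513, 0.1694, 0.2202])]
far block corners [array([0.5295, 0.2553, 0.1219]), array([0.4515, 0.2726, 0.0958])]
mouth tool [[ 0.1145 -0.0229  0.1801]
 [ 0.1145  0.0268  0.1801]
 [ 0.0638  0.028   0.1801]
 [ 0.0638 -0.0232  0.18  ]] [0.0892 0.0022 0.1801] [0.4869 0.2301 0.098 ]
block tool [[ 0.1244 -0.0384  0.18  ]
 [ 0.1243  0.0436  0.1801]
 [ 0.0208  0.0471  0.1801]
 [ 0.0208 -0.0421  0.18  ]]
bar top tool [[ 0.0227 -0.0229  0.061 ]
 [ 0.0227  0.0279  0.0611]]
jar base [array([ 0.024 , -0.0252,  0.0293]), array([0.024 , 0.0238, 0.0293])]
jar shoulder [array([ 0.0261, -0.0212, -0.0387]), array([ 0.0271,  0.0207, -0.0387])] cap [ 0.0093  0.001  -0.0607]
```

Request:
{"api": "move_arm", "payload": {"plan": [[[0.3,30,1,0,0],[0.3,36,1,0,0],[0.3,20.5,1,0,0],[0.3,0,0,0,0],[0.3,0,0,30,0]]]}}

```text
time: 5.87
ee_pos: [0.4913, 0.2298, 0.2525]
tcp_rot: [[0.153, 0.988, 0.01], [0.988, -0.153, 0.003], [0.005, 0.01, -1.0]]
force: [1.4, 0.7, -0.8]
finger_gap: 0.517
grip_force: 36.5
```

Request:
{"api": "move_arm", "payload": {"plan": [[[0.3,0,0,40,0],[0.3,0,0,40,0],[0.3,0,0,26,0],[0.3,0,0,0,0],[0.3,0,0,0,0]]]}}

```text
time: 6.28
ee_pos: [0.4859, 0.2266, 0.141]
tcp_rot: [[0.155, 0.988, -0.003], [0.988, -0.155, -0.001], [-0.002, -0.003, -1.0]]
force: [0.2, 0.1, 0.4]
finger_gap: 0.521
grip_force: 36.5
```

```bash
python3 - <<'E'
from h import *
np.set_printoptions(precision=4,suppress=True)
o=ctrl.get_obs();im=vision.snapshot('wrist')[:,:,::-1];s=vision.snapshot('scene')[:,:,::-1]
print(o['time'],o['ee_pos'],o['tcp_rot'],o['force'],o['finger_gap'])
a=cv2.resize(im[90:290,160:330],None,fx=3,fy=3,interpolation=2)
b=cv2.resize(s[130:270,270:370],None,fx=2.8,fy=2.8,interpolation=2);b=cv2.copyMakeBorder(b,0,600-b.shape[0],0,0,0)
cv2.imwrite('pics/w3.png',np.hstack([a,b]))
E
```

```text
6.2833 [0.4859 0.2266 0.141 ] [[ 0.1546  0.988  -0.0034]
 [ 0.988  -0.1546 -0.0011]
 [-0.0016 -0.0031 -1.    ]] [0.1877 0.1218 0.3832] 0.5211279974352211
```

View pics/w3.png

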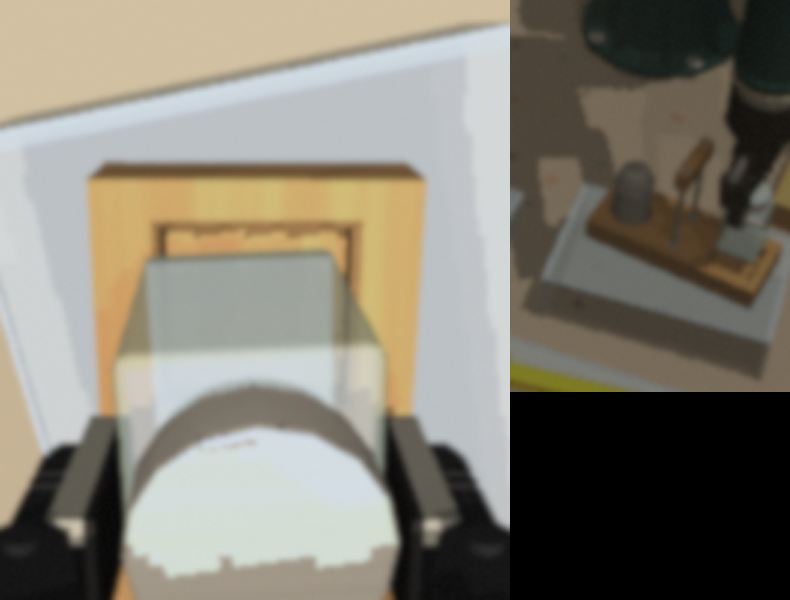

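The picture (3x crop) shows the held jar's base front edge from (148,263) to (332,252), the pocket's far rim at y≈224 with sides at x 160 and 360, and the block's far edge from (90,178) to (425,178). The jar is yawed about 2–3° from the caddy.

```bash
python3 - <<'E'
from h import *
np.set_printoptions(precision=4,suppress=True)
o=ctrl.get_obs();C=cam('wrist',o);R=o['tcp_rot'];p0=o['ee_pos']
s=lambda p:np.array(p)/3+[160,90]-.3
T=lambda a,z=.098:(plane(C,s(a),z)-p0)@R
I=dict(tcp_rot=np.eye(3),ee_pos=np.zeros(3));D=cam('wrist',I)
J=np.array([plane(D,s(a),.0293) for a in((148,263),(332,252))]);print('jar base',J,np.degrees(np.arctan2(J[1,0]-J[0,0],J[1,1]-J[0,1])),np.linalg.norm(J[1]-J[0]))
S=np.array([plane(D,s(a),-.0387) for a in((118,356),(385,347))]);print('jar sh',S,np.degrees(np.arctan2(S[1,0]-S[0,0],S[1,1]-S[0,1])))
print('block',T((90,178)),T((425,178)),'left/right at y400',T((103,400)),T((415,400)))
print('pocket',T((158,224)),T((361,224)))
E
```

```text
jar base [[ 0.0228 -0.0248  0.0293]
 [ 0.0255  0.0187  0.0293]] 3.5335135969939695 0.04361423621503092
jar sh [[ 0.0257 -0.0214 -0.0387]
 [ 0.0273  0.0211 -0.0387]] 2.0713781107857927
block [ 0.0403 -0.0405  0.0456] [0.0403 0.043  0.0458] left/right at y400 [-0.0199 -0.0405  0.0455] [-0.02    0.0439  0.0457]
pocket [ 0.0286 -0.024   0.0456] [0.0286 0.0275 0.0458]
```

Request:
{"api": "move_arm", "payload": {"plan": [[[0.3,1.5,3,0,0.045],[0.3,0,0,4,0],[0.3,0,0,4,0],[0.3,0,0,3,0],[0.3,0,0,0,0]]]}}

```text
time: 6.8
ee_pos: [0.4899, 0.2283, 0.1306]
tcp_rot: [[0.197, 0.98, -0.0], [0.98, -0.197, -0.0], [-0.0, -0.0, -1.0]]
force: [-0.1, -0.1, -2.0]
finger_gap: 0.52
grip_force: 36.5
```

Request:
{"api": "move_arm", "payload": {"plan": [[[0.3,0,0,3,0],[0.3,0,0,0,0]]]}}

```text
time: 6.97
ee_pos: [0.4901, 0.2284, 0.1275]
tcp_rot: [[0.197, 0.98, -0.0], [0.98, -0.197, -0.0], [-0.0, -0.0, -1.0]]
force: [0.6, 0.4, -0.2]
finger_gap: 0.521
grip_force: 36.5
```

Request:
{"api": "move_arm", "payload": {"plan": [[[0.3,0,0,2,0],[0.3,0,0,2,0],[0.3,0,0,0,0]]]}}

```text
time: 7.22
ee_pos: [0.4898, 0.2279, 0.1251]
tcp_rot: [[0.197, 0.98, -0.0], [0.98, -0.197, -0.001], [-0.001, -0.0, -1.0]]
force: [-5.4, -3.7, 14.6]
finger_gap: 0.519
grip_force: 33.5
```

Contact is at the rim, pushing back along −tool x and −tool y. I back off 4 mm and look.

Request:
{"api": "move_arm", "payload": {"plan": [[[0.3,0,0,-4,0],[0.3,0,0,0,0],[0.3,0,0,0,0]]]}}

```text
time: 7.47
ee_pos: [0.4905, 0.2286, 0.1278]
tcp_rot: [[0.198, 0.98, 0.001], [0.98, -0.198, 0.0], [0.0, 0.0, -1.0]]
force: [-0.3, 0.4, -0.5]
finger_gap: 0.517
grip_force: 35.9
```

```bash
python3 - <<'E'
from h import *
o=ctrl.get_obs();im=vision.snapshot('wrist')[:,:,::-1]
print(o['time'],o['ee_pos'],o['force'],o['finger_gap'])
cv2.imwrite('pics/w4.png',cv2.resize(im[120:240,175:315],None,fx=5,fy=5,interpolation=2))
E
```

```text
7.4667 [0.49046319 0.22855516 0.12784564] [-0.34660117  0.40617383 -0.47101747] 0.517456600311866
```

View pics/w4.png

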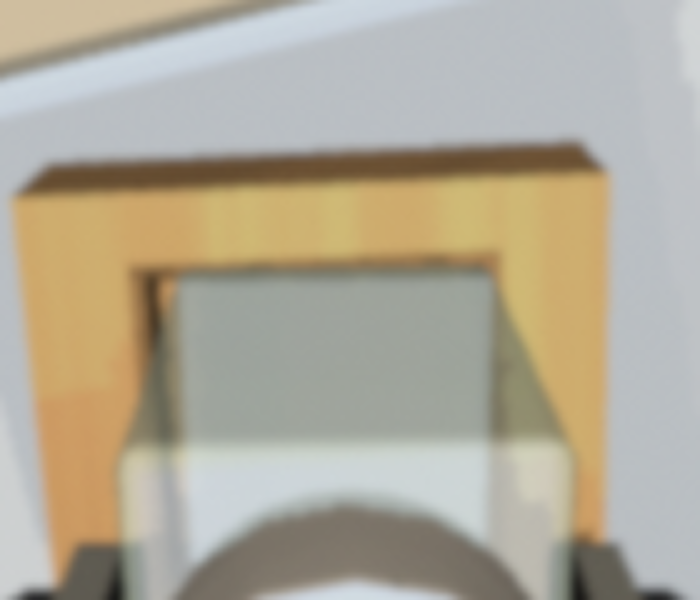

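The 5x crop shows the yaw now matches, with both edges at about −2°. The base spans x 175–492 against the mouth's 133–498, so it sits about 2.4 mm too far along +y. The front gap is about 1.5 mm too small. I shift by −1.5 and −2.4 mm and go down.

Request:
{"api": "move_arm", "payload": {"plan": [[[0.3,-1.5,-2.4,0,0],[0.3,0,0,3,0],[0.3,0,0,2,0],[0.3,0,0,0,0]]]}}

```text
time: 7.85
ee_pos: [0.4874, 0.2267, 0.1243]
tcp_rot: [[0.197, 0.98, -0.0], [0.98, -0.197, -0.001], [-0.001, 0.0, -1.0]]
force: [-5.3, -4.5, 19.5]
finger_gap: 0.52
grip_force: 38.9
```

Request:
{"api": "move_arm", "payload": {"plan": [[[0.3,0,0,2,0],[0.3,0,0,2,0],[0.3,0,0,0,0]]]}}

```text
time: 8.1
ee_pos: [0.4878, 0.2262, 0.1195]
tcp_rot: [[0.197, 0.98, 0.001], [0.98, -0.197, -0.002], [-0.002, 0.001, -1.0]]
force: [0.1, -4.3, 0.9]
finger_gap: 0.521
grip_force: 39.1
```

Request:
{"api": "move_arm", "payload": {"plan": [[[0.3,-1,0,2,0],[0.3,0,0,2,0],[0.3,0,0,0,0]]]}}

```text
time: 8.35
ee_pos: [0.4869, 0.2261, 0.1138]
tcp_rot: [[0.198, 0.98, -0.001], [0.98, -0.198, -0.001], [-0.001, -0.001, -1.0]]
force: [0.1, -2.3, -1.1]
finger_gap: 0.515
grip_force: 38.8
```

Request:
{"api": "move_arm", "payload": {"plan": [[[0.3,0,0,2,0],[0.3,0,0,1,0],[0.3,0,0,0,0]]]}}

```text
time: 8.6
ee_pos: [0.487, 0.2262, 0.1111]
tcp_rot: [[0.198, 0.98, -0.001], [0.98, -0.198, -0.0], [-0.001, -0.001, -1.0]]
force: [-0.0, -2.9, -1.6]
finger_gap: 0.517
grip_force: 38.7
```

Request:
{"api": "move_arm", "payload": {"plan": [[[0.3,0,0,1,0],[0.3,0,0,1,0],[0.3,0,0,0,0]]]}}

```text
time: 8.85
ee_pos: [0.4872, 0.2266, 0.1103]
tcp_rot: [[0.198, 0.98, -0.0], [0.98, -0.198, 0.0], [0.0, -0.0, -1.0]]
force: [-3.0, -3.5, 7.2]
finger_gap: 0.516
grip_force: 39.7
```

Request:
{"api": "move_arm", "payload": {"plan": [[[0.3,0,0,1,0],[0.3,0,0,0.5,0],[0.3,0,0,0,0]]]}}

```text
time: 9.1
ee_pos: [0.4873, 0.227, 0.1101]
tcp_rot: [[0.198, 0.98, 0.001], [0.98, -0.198, 0.001], [0.001, 0.0, -1.0]]
force: [-4.9, -3.3, 18.3]
finger_gap: 0.512
grip_force: 41.2
```

On the floor: TCP at 0.110 puts the jar's base at about 0.081, against the expected 0.082. I ease the grip so the jar settles flat, then open.

Request:
{"api": "move_arm", "payload": {"plan": [[[0.3,0,0,0.5,0],[0.3,0,0,0,0],[0.3,0,0,0,0]]], "squeeze": 20}}

```text
time: 9.35
ee_pos: [0.4873, 0.2271, 0.1101]
tcp_rot: [[0.198, 0.98, 0.001], [0.98, -0.198, 0.001], [0.001, 0.001, -1.0]]
force: [-7.7, -2.6, 21.5]
finger_gap: 0.522
grip_force: 41.7
```

```bash
python3 - <<'E'
from h import *
o=ctrl.get_obs();im=vision.snapshot('wrist')[:,:,::-1];s=vision.snapshot('scene')[:,:,::-1]
print(o['time'],o['ee_pos'],o['force'],o['torque'],o['finger_gap'])
a=cv2.resize(im[110:260,165:325],None,fx=3,fy=3,interpolation=2)
b=cv2.resize(s[160:260,290:370],None,fx=4,fy=4,interpolation=2);b=cv2.copyMakeBorder(b,0,450-b.shape[0],0,0,0)
cv2.imwrite('pics/w5.png',np.hstack([a,b]))
E
```

```text
9.35 [0.48732245 0.22714882 0.11006994] [-7.67703551 -2.55058807 21.47651749] [-0.79482229  1.29885523  0.05646033] 0.522330122896135
```

View pics/w5.png

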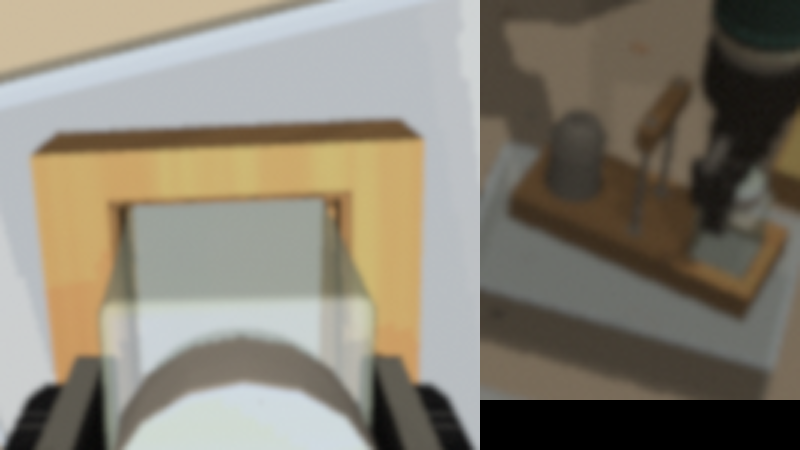

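The picture shows the jar's base sunk inside the pocket on all visible sides. I relieve the side load and open gradually.

Request:
{"api": "move_arm", "payload": {"plan": [[[0.3,0,-1,0,0],[0.3,0,0,0,0],[0.3,0,0,0,0]]], "squeeze": 20}}

```text
time: 9.7
ee_pos: [0.4872, 0.2272, 0.1101]
tcp_rot: [[0.197, 0.98, 0.002], [0.98, -0.197, 0.001], [0.001, 0.002, -1.0]]
force: [-3.7, -4.4, 20.1]
finger_gap: 0.519
grip_force: 41.3
```

Request:
{"api": "move_arm", "payload": {"plan": [[[0.54,0,0,0,0],[0.56,0,0,0,0],[0.6,0,0,0,0],[0.65,0,0,0,0],[0.7,0,0,0,0]]]}}

```text
time: 10.12
ee_pos: [0.4864, 0.2269, 0.1075]
tcp_rot: [[0.198, 0.98, -0.0], [0.98, -0.198, 0.0], [0.0, -0.0, -1.0]]
force: [-0.0, -0.1, 0.4]
finger_gap: 0.698
grip_force: 0.0
```

Request:
{"api": "move_arm", "payload": {"plan": [[[0.8,0,0,0,0],[0.85,0,0,0,0],[0.85,0,0,0,0]]]}}

```text
time: 10.37
ee_pos: [0.4864, 0.2267, 0.1076]
tcp_rot: [[0.198, 0.98, -0.0], [0.98, -0.198, 0.0], [0.0, -0.0, -1.0]]
force: [0.2, -0.0, 0.1]
finger_gap: 0.852
grip_force: 0.0
```

Request:
{"api": "move_arm", "payload": {"plan": [[[0.85,0,0,-15,0],[0.85,0,0,-40,0],[0.85,0,0,-40,0],[0.85,0,0,-40,0],[0.85,0,0,-25,0]]]}}

```text
time: 10.78
ee_pos: [0.4877, 0.2271, 0.2719]
tcp_rot: [[0.198, 0.98, 0.005], [0.98, -0.198, 0.002], [0.002, 0.004, -1.0]]
force: [1.2, 0.7, 0.9]
finger_gap: 0.849
grip_force: 0.0
```

Request:
{"api": "move_arm", "payload": {"plan": [[[1,-31,1,0,-0.12],[1,-28,8,0,-0.12],[1,0,0,0,-0.12],[1,0,0,0,-0.12],[1,0,0,0,-0.12]]]}}

```text
time: 11.2
ee_pos: [0.487, 0.1669, 0.2679]
tcp_rot: [[-0.395, 0.919, 0.0], [0.919, 0.395, 0.0], [0.0, 0.0, -1.0]]
force: [0.1, -0.0, -0.1]
finger_gap: 1.0
grip_force: 0.0
```

Request:
{"api": "move_arm", "payload": {"plan": [[[1,0,0,0,-0.12],[1,0,0,0,-0.12],[1,0,0,0,-0.12],[1,0,0,0,-0.12],[1,0,0,0,-0.12]]]}}

```text
time: 11.62
ee_pos: [0.4869, 0.1675, 0.2676]
tcp_rot: [[-0.845, 0.535, -0.0], [0.535, 0.845, 0.0], [0.0, 0.0, -1.0]]
force: [0.1, 1.1, 0.1]
finger_gap: 0.998
grip_force: 0.0
```

Request:
{"api": "move_arm", "payload": {"plan": [[[1,0,0,0,-0.12],[1,0,0,0,-0.12],[1,0,0,0,-0.12],[1,0,0,0,-0.05],[1,0,0,0,0]]]}}

```text
time: 12.03
ee_pos: [0.4869, 0.1675, 0.2676]
tcp_rot: [[-0.988, 0.157, -0.0], [0.157, 0.988, 0.0], [0.0, 0.0, -1.0]]
force: [0.4, 0.2, -0.2]
finger_gap: 1.004
grip_force: 0.0
```

```bash
python3 - <<'E'
from h import *
np.set_printoptions(precision=4,suppress=True)
o=ctrl.get_obs();im=vision.snapshot('wrist')[:,:,::-1];s=vision.snapshot('top')[:,:,::-1]
print(o['time'],o['ee_pos'],o['tcp_rot'],o['joint_pos'],o['force'],o['finger_gap'])
a=cv2.resize(im,(560,420),interpolation=2)
b=cv2.resize(s[145:210,150:210],None,fx=4,fy=4,interpolation=2);b=cv2.copyMakeBorder(b,0,420-b.shape[0],0,0,0)
cv2.imwrite('pics/w6.png',np.hstack([a,b]))
E
```

```text
12.0333 [0.4869 0.1675 0.2676] [[-0.9875  0.1574 -0.0003]
 [ 0.1574  0.9875  0.0001]
 [ 0.0003  0.0001 -1.    ]] [ 0.1969  0.184   1.6074  0.0001  1.3504 -1.2158] [ 0.3677  0.2088 -0.1681] 1.0035797771795472
```

View pics/w6.png

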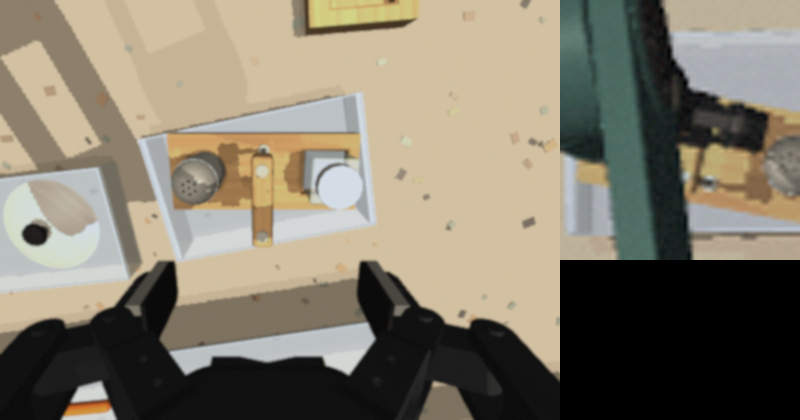

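The picture (scale 1.094) shows the jar upright in the square pocket with its cap at (340,186), the shaker in place at (197,181), and the grip bar with screws at (262,172) and (262,238), square with the tool.

```bash
python3 - <<'E'
from h import *
np.set_printoptions(precision=4,suppress=True)
o=ctrl.get_obs();C=cam('wrist',o);R=o['tcp_rot'];p0=o['ee_pos'];k=560/512
s=lambda p:np.array(p)/k-.3
T=lambda X:(X-p0)@R
for a in((262,172),(262,238)): X=plane(C,s(a),.217);print(X,T(X))
print('bar sides',T(plane(C,s((252,200)),.217)),T(plane(C,s((272,200)),.217)))
print('block far',T(plane(C,s((168,133)),.098)),T(plane(C,s((360,133)),.098)))
print('cap',T(plane(C,s((340,186)),.172)),'shaker',T(plane(C,s((193,185)),.166)))
for l in('jar','shaker','handle'):
    for d in spotter.cut_out('wrist',l)[:2]:
        ys,xs=np.nonzero(d['region']);print(l,d['confidence'],d['rect'])
E
```

```text
[0.4528 0.1687 0.217 ] [ 0.0338 -0.0043  0.0507]
[0.5025 0.1603 0.217 ] [-0.0165 -0.0046  0.0507]
bar sides [ 0.0133 -0.0117  0.0507] [0.0133 0.0028 0.0507]
block far [ 0.0526 -0.1054  0.1697] [0.0526 0.0973 0.1697]
cap [0.0129 0.0623 0.0957] shaker [ 0.0124 -0.0663  0.1017]
jar 0.74 [275.5, 138.0, 55.7, 52.0]
shaker 0.97 [159.6, 138.4, 43.4, 49.5]
shaker 0.54 [129.9, 86.6, 215.5, 148.7]
handle 0.86 [278.9, 0.9, 106.2, 30.1]
handle 0.7 [152.9, 120.0, 176.1, 103.3]
```

Request:
{"api": "move_arm", "payload": {"plan": [[[1,9.5,-4.3,0,0],[1,0,0,30,0],[1,0,0,30,0],[1,0,0,15,0],[1,0,0,8,0]]], "squeeze": 40}}

```text
time: 12.7
ee_pos: [0.4743, 0.1642, 0.1825]
tcp_rot: [[-0.987, 0.16, -0.004], [0.16, 0.987, -0.001], [0.004, -0.001, -1.0]]
force: [-0.3, 0.1, 0.3]
finger_gap: 1.0
grip_force: 0.0
```

Request:
{"api": "move_arm", "payload": {"plan": [[[0.8,0,0,0,0],[0.6,0,0,0,0],[0.45,0,0,0,0],[0.35,0,0,0,0],[0.28,0,0,0,0]]]}}

```text
time: 13.12
ee_pos: [0.4778, 0.1649, 0.1859]
tcp_rot: [[-0.987, 0.159, 0.002], [0.159, 0.987, 0.001], [-0.002, 0.001, -1.0]]
force: [-0.0, -0.2, 0.5]
finger_gap: 0.301
grip_force: 0.0
```

Request:
{"api": "move_arm", "payload": {"plan": [[[0.2,0,0,0,0],[0.15,0,0,0,0],[0.05,0,0,0,0],[0.05,0,0,0,0]]]}}

```text
time: 13.45
ee_pos: [0.4775, 0.1652, 0.1856]
tcp_rot: [[-0.987, 0.159, 0.001], [0.159, 0.987, 0.001], [-0.001, 0.001, -1.0]]
force: [-0.2, 1.6, 6.1]
finger_gap: 0.174
grip_force: 40.0
```

Request:
{"api": "move_arm", "payload": {"plan": [[[0.05,0,0,0,0],[0.05,0,0,0,0],[0.05,0,0,0,0]]], "squeeze": 90}}

```text
time: 13.7
ee_pos: [0.4775, 0.1652, 0.1858]
tcp_rot: [[-0.987, 0.159, 0.002], [0.159, 0.987, 0.001], [-0.001, 0.001, -1.0]]
force: [-1.2, 2.0, 7.8]
finger_gap: 0.152
grip_force: 88.2
```

Request:
{"api": "move_arm", "payload": {"plan": [[[0.05,0,0,-2,0],[0.05,0,0,-3,0],[0.05,0,0,-5,0],[0.05,0,0,-5,0],[0.05,0,0,0,0]]]}}

```text
time: 14.12
ee_pos: [0.4773, 0.1648, 0.2004]
tcp_rot: [[-0.987, 0.159, 0.001], [0.159, 0.987, 0.0], [-0.001, 0.0, -1.0]]
force: [0.4, 0.9, -6.2]
finger_gap: 0.148
grip_force: 88.2
```

```bash
python3 - <<'E'
from h import *
np.set_printoptions(precision=3,suppress=True)
o=ctrl.get_obs();im=vision.snapshot('wrist')
print(o['ee_pos'],o['force'],o['torque'],o['finger_gap'],o['grip_force'])
for l in('jar','shaker','caddy'):
    for d in spotter.cut_out('wrist',l)[:2]: print(l,d['confidence'],d['rect'])
g=im[:,:,::-1];cv2.imwrite('pics/l1.png',g)
E
```

```text
[0.477 0.165 0.2  ] [ 0.374  0.864 -6.206] [-0.025 -0.102  0.001] 0.148240475345301 88.15721154212952
jar 0.66 [288.1, 156.4, 83.2, 81.7]
shaker 0.74 [131.3, 159.9, 68.7, 67.9]
shaker 0.32 [129.7, 137.2, 229.9, 161.2]
caddy 0.95 [131.4, 138.2, 223.4, 162.5]
caddy 0.83 [290.3, 0.0, 127.7, 24.8]
```

The measured load of 6.2 N matches the caddy, jar and shaker, so everything is off the deck. I lift the rest slowly.

Request:
{"api": "move_arm", "payload": {"plan": [[[0.05,0,0,-5,0],[0.05,0,0,-9,0],[0.05,0,0,-10,0],[0.05,0,0,-10,0],[0.05,0,0,-10,0]]]}}

```text
time: 14.73
ee_pos: [0.4773, 0.1649, 0.2453]
tcp_rot: [[-0.987, 0.159, 0.001], [0.159, 0.987, 0.0], [-0.001, 0.001, -1.0]]
force: [0.3, -0.6, -5.9]
finger_gap: 0.15
grip_force: 88.3
```

Request:
{"api": "move_arm", "payload": {"plan": [[[0.05,0,0,-10,0],[0.05,0,0,-10,0],[0.05,0,0,-10,0],[0.05,0,0,-8,0],[0.05,0,0,-3.5,0]]]}}

```text
time: 15.15
ee_pos: [0.4776, 0.1649, 0.2869]
tcp_rot: [[-0.987, 0.159, 0.002], [0.159, 0.987, 0.001], [-0.002, 0.001, -1.0]]
force: [0.2, -0.8, -5.6]
finger_gap: 0.152
grip_force: 88.3
```

Request:
{"api": "move_arm", "payload": {"plan": [[[0.05,0,0,0,0],[0.05,0,0,0,0],[0.05,0,0,0,0],[0.05,0,0,0,0],[0.05,0,0,0,0]]]}}

```text
time: 15.57
ee_pos: [0.4765, 0.1647, 0.2846]
tcp_rot: [[-0.987, 0.159, -0.001], [0.159, 0.987, -0.0], [0.001, -0.0, -1.0]]
force: [-0.6, 0.2, -6.8]
finger_gap: 0.152
grip_force: 88.3
```

```bash
python3 - <<'E'
from h import *
np.set_printoptions(precision=3,suppress=True)
o=ctrl.get_obs();im=vision.snapshot('wrist')[:,:,::-1].copy();cv2.imwrite('pics/l2.png',im)
print(o['time'],o['ee_pos'],o['force'],o['torque'],o['finger_gap'],o['grip_force'],np.abs(o['joint_vel']).max())
for n in('wrist','scene'):
    if n=='scene': vision.snapshot(n)
    for l in('jar','shaker','caddy'):
        for d in spotter.cut_out(n,l)[:2]: print(n,l,round(d['confidence'],2),d['rect'])
# far block edge in the two wrist pictures: first wood row in columns
for f in('l1','l2'):
    h=cv2.cvtColor(cv2.imread(f'pics/{f}.png'),cv2.COLOR_BGR2HSV)
    w=(h[...,1]>90)&(h[...,0]>8)&(h[...,0]<25);E=[]
    for x in range(130,355,8):
        c=np.nonzero(w[100:230,x])[0];E.append(c[0]+100 if len(c) else 0)
    print(f,E)
E
```

```text
15.5667 [0.477 0.165 0.285] [-0.618  0.206 -6.796] [ 0.026 -0.031  0.062] 0.15180047296849922 88.29189777374268 0.0038418276318203065
wrist jar 0.84 [288.0, 157.8, 86.0, 81.9]
wrist shaker 0.57 [128.2, 157.4, 71.0, 72.5]
wrist caddy 0.82 [131.3, 138.7, 225.5, 163.2]
wrist caddy 0.66 [281.2, 0.0, 103.0, 45.0]
scene jar 0.85 [164.4, 162.0, 16.8, 27.4]
scene jar 0.79 [347.9, 176.3, 17.4, 27.8]
scene shaker 0.87 [306.4, 164.1, 16.8, 23.6]
scene caddy 0.8 [364.7, 139.9, 57.2, 78.8]
scene caddy 0.55 [298.8, 160.3, 71.4, 60.6]
l1 [np.int64(140), np.int64(138), np.int64(138), np.int64(138), np.int64(138), np.int64(138), np.int64(138), np.int64(138), np.int64(138), np.int64(138), np.int64(138), np.int64(138), np.int64(138), np.int64(138), np.int64(138), np.int64(138), np.int64(138), np.int64(138), np.int64(138), np.int64(138), np.int64(138), np.int64(138), np.int64(138), np.int64(138), np.int64(138), np.int64(138), np.int64(137), np.int64(137), np.int64(139)]
l2 [np.int64(139), np.int64(138), np.int64(137), np.int64(137), np.int64(137), np.int64(137), np.int64(137), np.int64(137), np.int64(137), np.int64(137), np.int64(137), np.int64(137), np.int64(137), np.int64(137), np.int64(137), np.int64(137), np.int64(137), np.int64(137), np.int64(137), np.int64(137), np.int64(137), np.int64(137), np.int64(137), np.int64(137), np.int64(137), np.int64(137), np.int64(137), np.int64(137), np.int64(138)]
```

The caddy is level, steady in the grip and about 99 mm up, with both items aboard. I hand the job in.

```bash
python3 -c "
from station import ctrl
print(ctrl.close_job())"
```

```text
the job is handed in; nothing more can be done
None
```

The jar stands in the caddy's square pocket, and I handed the job in with the arm still holding the caddy by its grip bar, level and still about 99 mm above the riser with the shaker aboard, at about 16 s of the 61 s allowed.

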